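# Show the potter's mark under a cup to the mark reader

### The job

First push the grey mark reader's orange start button fully down and let it come back up. Then lift the small green cup higher than the tall brown cup, carry it over the things standing in between and, never touching the reader with it, hold it upright and still over the middle of the reader's round glass, its foot about 15 mm above the glass, so that the potter's mark underneath can be read. Leave the brown cup, the tape dispenser and the yellow bell where they stand, and finish while still holding the green cup there.

Things in the scene. Friction and masses are not known exactly. Their poses are not given: they have to be found in the camera images.
- green_cup: small green glazed cup, loose, open at the top, 64 mm across and 50 mm high; its wall is near upright and 62 to 64 mm across from 24 mm above the foot to the rim, below that it narrows to a 48 mm wide foot; about 0.1 kg, stands upright. Origin: centre of the underside of the foot; z up. It stands on one side of the row of wares, the reader on the other, either way round
- reader: grey desk unit (mark reader), fixed to the table, 170 mm (its x) by 120 mm (its y), flat top 48 mm above the table. Origin: centre of its underside on the table; x points from the button to the glass, z up; it may be turned up to 0.45 rad. The centre of the button lies at x = -50 mm, the centre of the glass at x = +35 mm
- glass (a point): centre of the upper face of the reader's round glass, 68 mm across, green in a white ring and an 86 mm black bezel; 52 mm above the table; z up. Nothing of the reader but the button and its housing stands higher
- start_top (a point): centre of the top of the reader's round orange start button (32 mm across, in a 48 mm round black housing whose top is 59 mm above the table); when up its top is 69 mm above the table; moves with the button
- start (a joint): travel of the start button: 0 = up, 0.006 m = fully down (downward); a spring brings it back up, fully down takes 5 N
- brown_cup: brown and green stoneware cup, loose, 94 mm across and 88 mm high, one of the row of three between the green cup and the reader; the tallest of them. Origin: centre of its underside. Not to be moved
- dispenser: dark green desk tape dispenser with a roll of tape, loose, 30 mm (x) by 140 mm (y), 68 mm high, in the row. Origin: centre of its underside. Not to be moved
- yellow_bell: little yellow clay bell, loose, 42 mm across, 59 mm high with its loop, in the row. Origin: centre of its underside. Not to be moved

How it is judged:
On the way, in this order (a step that is already met when the one before it is completed fails the run):
1. the start button is pushed fully down (value of joint start above 0.005 m).
2. the start button is let up again (value of joint start below 0.001 m), for 0.1 s.
3. the green cup is lifted, its foot higher than the top of the brown cup (88 mm) (height (world z) of green_cup above 0.09 m), for 0.1 s.
At the end, for the whole second after the job is handed in: Green cup held still by the fingers, upright within 0.15 rad, foot 6 to 25 mm above the glass and within 10 mm of its middle; neither cup nor gripper touches the reader; button up; brown cup, dispenser and bell within 15 mm of their starts and not touched by the green cup (z of green_cup in the frame of glass between 0.006 and 0.025 m and horizontal distance between green_cup and glass below 0.01 m and angle between green_cup's own z axis and vertical below 0.15 rad and contact force between green_cup and the fingers above 0.5 N and contact force between green_cup and reader below 0.05 N and contact force between each of the arm, the fingers and reader below 0.3 N and linear speed of green_cup below 0.02 m/s and angular speed of green_cup below 0.2 rad/s and value of joint start below 0.001 m and contact force between green_cup and brown_cup below 0.05 N and contact force between green_cup and dispenser below 0.05 N and contact force between green_cup and yellow_bell below 0.05 N and distance of each of brown_cup, dispenser, yellow_bell from where it was at the start of the episode below 0.015 m); the arm keeps its last pose, push and grip.
It fails at once if the green cup touches the reader (contact force between green_cup and reader above 0.3 N).
It fails at once if the brown cup, the tape dispenser or the yellow bell is shifted more than 15 mm or tipped (distance of any of brown_cup, dispenser, yellow_bell from where it was at the start of the episode above 0.015 m or angle between any of brown_cup, dispenser, yellow_bell's own z axis and vertical above 0.3 rad).
It also fails if it takes over 59 s, if anything falls off the work surface, if the arm or the gripper's body presses on something with over 40 N, if the wrist force passes 120 N, or if a joint passes its speed limit or range.

### The arm

A 6-joint arm with a two-finger parallel gripper is mounted at the origin on a cart in front of the work surface, level with it; the furniture and walls round the work are solid. World frame = base frame: x ahead of the robot, y to its left, z up, the work surface at z = 0. Lengths are in m, angles in rad, forces in N, time in s.
With the tool pointing down it reaches from about 0.325 to 0.9 m from the base axis. Payload 6.1 kg.
Tool frame: the origin (TCP) lies on the mounting face of the last link; the fingertips stand 173 mm ahead of it and the grasp point (between the pads) lies 155 mm ahead of it; z points along the fingers, y is the line along which they close (so a half turn about z gives the same grasp; the last joint's range is limited). The gripper opens to 85 mm and grips with 20 to 120 N. Pads are 22 mm wide; open, the fingers measure 114 mm over their backs; the gripper's body (76 mm by 85 mm) begins 54 mm behind the grasp point. The pads swing forward as they close: fully open they stand 13 mm farther back than shut.
Start: joints at [-1.449, 0.22, 1.526, -0, 1.395, -0.126], TCP at [0.153, -0.606, 0.405] pointing down, gripper open.
Joint ranges: [-2.98, 2.98], [-0.91, 2.08], [0.09, 2.57], [-1.24, 4.39], [0.2, 2.65], [-2.68, 2.68]. Speed limits (rad/s): [2.57, 2.57, 3.01, 3.14, 3.14, 3.14].

### API

Orientations are given as a rotation vector (axis times angle).
In Python, from rig import env, optics, probe_bus gives the robot as it stands (env), with the cameras (optics) and the readings (probe_bus).
- The arm moves only by the tool move_tool, called after ">>>" as a command line: name --argument value ..., lists and objects as JSON in quotes. Schema: {"type":"object","properties":{"rows":{"type":"array","items":{"type":"array","items":{"type":"number"},"minItems":6,"maxItems":6},"minItems":1,"maxItems":8},"aperture":{"type":"number"},"clamp_n":{"type":"number"},"only":{"type":"string"},"quiet":{"type":"boolean"},"lines":{"type":"string"}},"required":["rows"],"additionalProperties":false}. rows is a list of rows, 1 to 8 of them, each of 6 numbers: dx, dy, dz in fractions of the full range, 1 being 1 m, then a rotation vector rx, ry, rz in fractions of the full range, 1 being pi rad; each row shifts and turns the commanded pose from where the row before left it, along the tool's axes as they then stand; what a row does not reach is not made up. A row lasts 1/12 s, in which the tool goes at most 0.0417 m and 0.125 rad, less where a joint would pass 70% of its speed; a pose out of reach is approached as far as the arm can. aperture is the finger opening in m, set as the call begins (left out keeps the last). The fingers move at their own pace and stop on an object; clamp_n is the grip in N (left out, the last holds). Time passes only in rows, so rows that do not move let the fingers close. The tool returns the time, the measured TCP pose, the force, the opening and the grip force at its end. only (a regular expression) keeps the lines of the reply that match it, lines (a string "A,B") keeps lines A to B, and quiet returns only ok. No shift or turn number may pass 1 either way. Input that does not fit is refused with a message, and nothing moves.
- probe_bus.sense(): the state, without advancing time (a new reading comes with each control period).
- optics.capture(name): name is "scene" or "top" or "wrist"; returns the picture (400x640x3 uint8, red, green, blue); there is no depth.
- optics.calibration(name): a dict with "mtx" (3x3 intrinsics, pixels), "rvec" (rotation vector, rad) and "tvec" (3), from world to camera coordinates, as OpenCV has them; the wrist camera has in their place "T_tool_cam" (4x4, takes a point from camera to tool coordinates, whose origin is the TCP and whose axes are the flange's). Camera axes: x right, y down, z forward; pixel columns grow to the right and rows downward; lengths in m; the calibration is good to about 2 mm. A picture is of the moment at which its call begins: read the wrist's pose just before it. calibration takes no time and is no camera call.
- env.sign_off(): hands the job in; it is judged then, once.
The state is a dict: "time": time; "joints": joint angles; "qd": joint speeds; "effort": joint torques, N m; "tcp_pos": TCP position; "orientation": TCP orientation; "ft_force": force on the tool from outside, world axes, zero at the start; "ft_torque": the same for the moment, N m; "width": finger opening in m; "grip_force": force on a finger pad.
Only numpy, scipy, OpenCV 4.12 (cv2) and the standard library are available. Lean on these libraries where they do the work, as an engineer would, in place of code of your own. Each camera call takes 0.05 s, during which the arm holds its last target. There are 200 camera calls.

## Working session

There is one attempt and no reset: what is moved stays moved. The work goes in short steps, Python scripts to look and compute and a tool call to move; the robot and the scene stay as the last step left them, time stands still between calls to the robot, and variables do not carry over. Pictures are saved under pics/ and viewed, at most 10 in all, crops included, and the job is handed in when it is done.

```bash
ls; mkdir -p pics
```

Run:
```python
from rig import env, optics, probe_bus
import cv2,numpy as np
for n in ("scene","top"):
    im=optics.capture(n); cv2.imwrite(f"pics/{n}0.png",im[:,:,::-1]); 
    c=optics.calibration(n); print(n,c)
s=probe_bus.sense(); print(s)
print(optics.calibration("wrist"))
```

```text
pics
rig.py
scene {'mtx': array([[365.3075512 ,   0.        , 319.59596729],
       [  0.        , 365.3075512 , 198.4617473 ],
       [  0.        ,   0.        ,   1.        ]]), 'rvec': array([ 2.07283779, -0.47902892,  0.28472779]), 'tvec': array([-0.43170643,  0.23724878,  0.58976239])}
top {'mtx': array([[368.0954896 ,   0.        , 317.62945289],
       [  0.        , 368.0954896 , 200.88935883],
       [  0.        ,   0.        ,   1.        ]]), 'rvec': array([ 2.18299084, -2.16183676,  0.08631179]), 'tvec': array([0.09868899, 0.53674234, 0.91125165])}
{'time': 0.1, 'joints': array([-1.44914119e+00,  2.21151524e-01,  1.52748761e+00, -1.72944803e-07,
        1.39468314e+00, -1.26047431e-01]), 'qd': array([-0.000576  , -0.0025103 , -0.00239264,  0.00074492,  0.00181587,
        0.00053141]), 'effort': array([ 7.22093810e-04, -4.98242748e+01, -3.90548551e+01, -1.98910093e-04,
        5.66432078e-03,  1.24429158e-05]), 'tcp_pos': array([ 0.15323502, -0.60568036,  0.40371054]), 'orientation': array([-3.11581240e+00, -3.87882709e-01, -5.69611537e-06]), 'ft_force': array([0.50764931, 0.18580892, 0.02918358]), 'ft_torque': array([ 0.0015624 , -0.0421006 ,  0.01379184]), 'grip_force': 0.0, 'width': 0.08529384758663953}
{'mtx': array([[339.86046734,   0.        , 318.25476275],
       [  0.        , 339.86046734, 194.82373857],
       [  0.        ,   0.        ,   1.        ]]), 'T_tool_cam': array([[ 1.99452772e-04, -9.46300215e-01, -3.23289133e-01,
         8.40701974e-02],
       [ 9.99999683e-01, -6.03804501e-05,  7.93688113e-04,
        -5.62207359e-04],
       [-7.70587576e-04, -3.23289188e-01,  9.46299903e-01,
         2.99494030e-02],
       [ 0.00000000e+00,  0.00000000e+00,  0.00000000e+00,
         1.00000000e+00]])}
```

View pics/scene0.png

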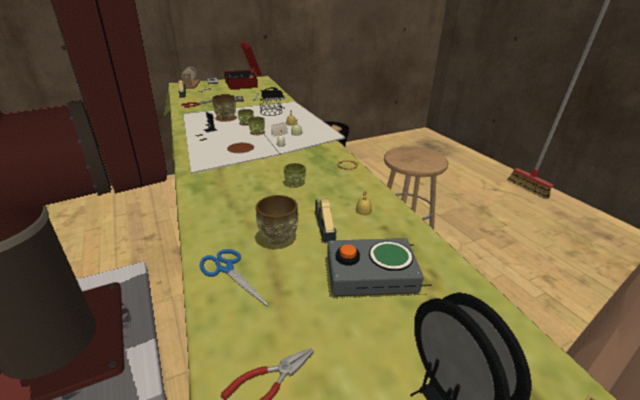

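View pics/top0.png

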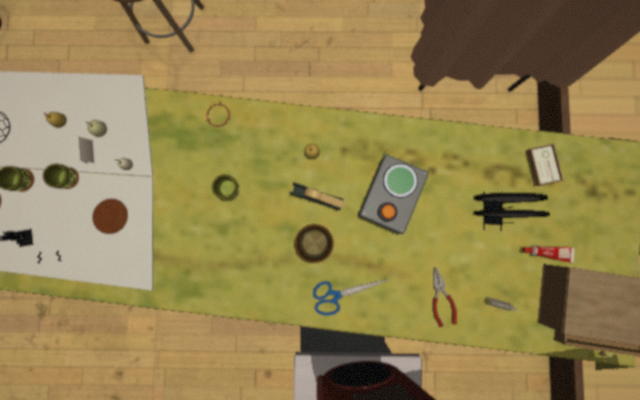

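The scene view shows the green cup at (294,175), brown cup (277,220), button (347,252) and glass (391,255). In the top view the green cup is at (226,187), the brown cup (314,243), dispenser (317,196), bell (312,151), button (388,212) and glass (400,181).

Create h.py:
```python
import cv2,numpy as np
from rig import env, optics, probe_bus
from scipy.spatial.transform import Rotation as R
def cam(n):
    c=optics.calibration(n)
    if n=="wrist":
        s=probe_bus.sense();T=np.eye(4);T[:3,:3]=R.from_rotvec(s["orientation"]).as_matrix();T[:3,3]=s["tcp_pos"]
        T=T@c["T_tool_cam"];return c["mtx"],T[:3,:3],T[:3,3]
    r=cv2.Rodrigues(c["rvec"])[0];return c["mtx"],r.T,-r.T@c["tvec"]
def plane(cm,uv,z):
    K,Rm,o=cm;d=Rm@np.linalg.inv(K)@np.array([uv[0],uv[1],1.]);return o+d*(z-o[2])/d[2]
def proj(cm,p):
    K,Rm,o=cm;q=K@(Rm.T@(np.asarray(p)-o));return q[:2]/q[2]
def blob(im,roi,lo,hi):
    """largest blob of the HSV range in the roi (x0,y0,x1,y1): centre, area, ellipse"""
    x0,y0,x1,y1=roi;h=cv2.cvtColor(im,cv2.COLOR_RGB2HSV)[y0:y1,x0:x1]
    m=cv2.inRange(h,np.array(lo),np.array(hi))
    cs=cv2.findContours(m,cv2.RETR_EXTERNAL,cv2.CHAIN_APPROX_NONE)[0]
    if not cs:return None
    c=max(cs,key=cv2.contourArea)+np.array([x0,y0]);M=cv2.moments(c)
    return np.array([M["m10"],M["m01"]])/M["m00"],M["m00"],cv2.fitEllipse(c),cv2.boundingRect(c)
```

Run:
```python
from h import *
T=cv2.imread("pics/top0.png")[:,:,::-1].copy();S=cv2.imread("pics/scene0.png")[:,:,::-1].copy()
t=cam("top");s=cam("scene")
for n,zz,rt,rs,lo,hi in [("button",.069,(370,195,405,228),(330,235,365,268),(3,170,150),(18,255,255)),
   ("glass",.052,(380,160,420,200),(365,235,418,272),(60,100,50),(95,255,255))]:
    a=blob(T,rt,lo,hi);b=blob(S,rs,lo,hi)
    print(n,a,b,plane(t,a[0],zz),plane(s,b[0],zz))
for n,uv,z in [("green",(226,187),.05),("brown",(314,243),.088),("bell",(312,151),.05),("dispA",(293,188),.04),("dispB",(342,208),.04)]:
    p=plane(t,uv,z);print(n,p,"in scene",proj(s,p))
for c,nm in((T[165:210,200:250],'g'),(T[215:270,285:345],'b')):
    cv2.imwrite(f"pics/c{nm}.png",cv2.resize(c[:,:,::-1],(400,400)))
big=np.hstack([cv2.resize(T[160:280,190:350],(640,480),interpolation=cv2.INTER_CUBIC)])
cv2.imwrite("pics/crop1.png",big[:,:,::-1])
```

```text
button (array([388.04107425, 211.06951027]), 105.5, ((388.0447998046875, 211.07406616210938), (11.546775817871094, 11.883676528930664), 145.9925079345703), (382, 205, 13, 13)) (array([348.02298851, 249.74425287]), 116.0, ((348.0406799316406, 249.76881408691406), (10.065469741821289, 14.922877311706543), 98.68054962158203), (340, 245, 16, 11)) [ 0.50877294 -0.06632114  0.069     ] [ 0.5075417  -0.06868116  0.069     ]Traceback (most recent call last):
  File "<stdin>", line 7, in <module>
TypeError: 'NoneType' object is not subscriptable
```

Run:
```python
from h import *
T=cv2.imread("pics/top0.png")[:,:,::-1].copy();S=cv2.imread("pics/scene0.png")[:,:,::-1].copy()
t=cam("top");s=cam("scene")
g=lambda I,u,v:cv2.cvtColor(I,cv2.COLOR_RGB2HSV)[v,u]
print(g(T,400,181),g(S,391,255),g(T,370,195),g(T,226,187),g(T,314,243))
for n,zz,rt,rs,lo,hi in [("glass",.052,(380,160,420,200),(365,235,418,272),(50,80,40),(90,255,255))]:
    a=blob(T,rt,lo,hi);b=blob(S,rs,lo,hi)
    if a:print(n,a,plane(t,a[0],zz))
    if b:print(b,plane(s,b[0],zz))
for n,uv,z in [("green",(226,187),.05),("brown",(314,243),.088),("bell",(312,151),.05),("dispA",(293,188),.04),("dispB",(342,208),.04)]:
    p=plane(t,uv,z);print(n,p,"in scene",proj(s,p))
big=cv2.resize(T[130:280,190:390],(800,600),interpolation=cv2.INTER_CUBIC)
cv2.imwrite("pics/crop1.png",big[:,:,::-1])
```

```text
[ 59  71 154] [ 65 110 111] [ 21  21 123] [ 33 144 143] [ 22 120 121]h.py:21: RuntimeWarning: invalid value encountered in divide
  return np.array([M["m10"],M["m01"]])/M["m00"],M["m00"],cv2.fitEllipse(c),cv2.boundingRect(c)
Traceback (most recent call last):
  File "h.py", line 21, in blob
    return np.array([M["m10"],M["m01"]])/M["m00"],M["m00"],cv2.fitEllipse(c),cv2.boundingRect(c)
                                                           ~~~~~~~~~~~~~~^^^
cv2.error: OpenCV(4.12.0) /io/opencv/modules/imgproc/src/shapedescr.cpp:361: error: (-201:Incorrect size of input array) There should be at least 5 points to fit the ellipse in function 'fitEllipseNoDirect'
```

Run:
```python
from h import *
T=cv2.imread("pics/top0.png")[:,:,::-1].copy();S=cv2.imread("pics/scene0.png")[:,:,::-1].copy()
t=cam("top");s=cam("scene")
a=blob(T,(378,158,424,204),(45,50,100),(75,255,255));b=blob(S,(365,235,418,272),(50,70,50),(80,255,255))
print(a,plane(t,a[0],.052));print(b,plane(s,b[0],.052))
for n,uv,z in [("green",(226,187),.05),("brown",(314,243),.088),("bell",(312,151),.05),("dispA",(293,188),.04),("dispB",(342,208),.04)]:
    p=plane(t,uv,z);print(n,p,"in scene",proj(s,p))
big=cv2.resize(T[130:280,190:390],(800,600),interpolation=cv2.INTER_CUBIC)
cv2.imwrite("pics/crop1.png",big[:,:,::-1])
```

```text
(array([400.12978723, 180.0748227 ]), 470.0, ((400.1181335449219, 180.0729217529297), (24.181720733642578, 24.834810256958008), 120.47175598144531), (388, 168, 25, 25)) [ 0.58686104 -0.09977915  0.052     ]
(array([390.71665012, 254.36809004]), 503.5, ((390.7084045410156, 254.373291015625), (19.331527709960938, 33.29487609863281), 100.11091613769531), (374, 244, 34, 21)) [ 0.58695804 -0.0993015   0.052     ]
green [0.56595228 0.33155132 0.05      ] in scene [294.40668459 168.14135461]
brown [0.43100713 0.11084507 0.088     ] in scene [276.4639169  205.18236878]
bell [0.65853728 0.11901644 0.05      ] in scene [362.20288779 195.61103836]
dispA [0.56619523 0.16582195 0.04      ] in scene [320.52780776 198.48170113]
dispB [0.51713257 0.04286849 0.04      ] in scene [325.51667823 229.65612781]
```

View pics/crop1.png

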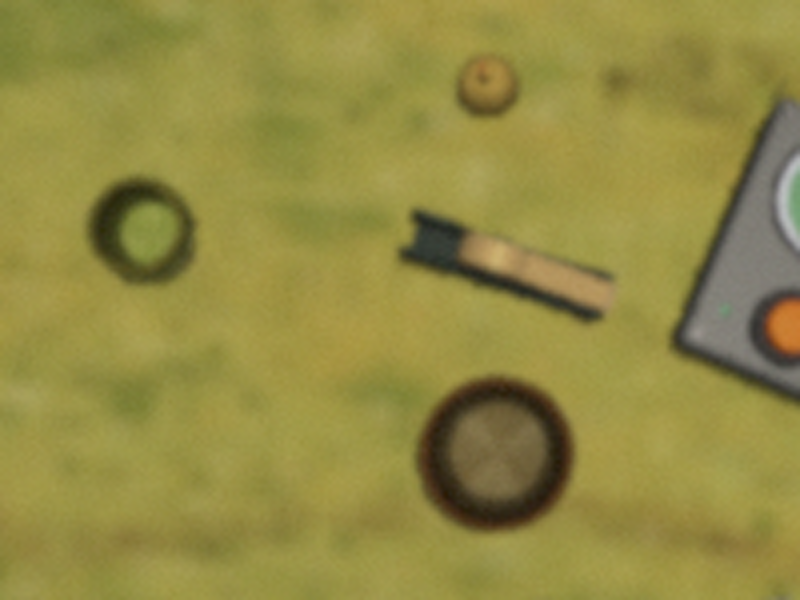

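The crop shows the green cup's rim centred at about (143,231), i.e. full-image (225.7,187.7). The dispenser and brown cup lie well inside the row. Button to glass measures 85 mm, as specified. I'll go to the button with the fingers shut.

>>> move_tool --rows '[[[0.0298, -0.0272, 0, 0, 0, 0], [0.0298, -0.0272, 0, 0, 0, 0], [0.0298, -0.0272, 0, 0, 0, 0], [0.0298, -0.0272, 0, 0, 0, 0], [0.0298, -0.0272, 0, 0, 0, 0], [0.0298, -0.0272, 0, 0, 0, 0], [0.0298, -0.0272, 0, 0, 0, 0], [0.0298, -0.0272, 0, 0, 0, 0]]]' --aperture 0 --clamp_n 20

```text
refused: rows[0]: the value is too long (schema: maxItems 6). Nothing was moved.
```

Wrong form. The message asks for a list of rows, each a list of 6 numbers, so I'll send the same numbers that way.

>>> move_tool --rows '[[0.0298, -0.0272, 0, 0, 0, 0], [0.0298, -0.0272, 0, 0, 0, 0], [0.0298, -0.0272, 0, 0, 0, 0], [0.0298, -0.0272, 0, 0, 0, 0], [0.0298, -0.0272, 0, 0, 0, 0], [0.0298, -0.0272, 0, 0, 0, 0], [0.0298, -0.0272, 0, 0, 0, 0], [0.0298, -0.0272, 0, 0, 0, 0]]' --aperture 0 --clamp_n 20

```text
time: 0.77
tcp_pos: [0.3315, -0.3346, 0.4044]
orientation: [-3.117, -0.387, 0.0]
ft_force: [1.4, 0.1, 0.1]
width: 0.0002
grip_force: 0.0
```

>>> move_tool --rows '[[0.0298, -0.0272, 0, 0, 0, 0], [0.0298, -0.0272, 0, 0, 0, 0], [0.0298, -0.0272, 0, 0, 0, 0], [0.0298, -0.0272, 0, 0, 0, 0], [0.0298, -0.0272, 0, 0, 0, 0], [0.0298, -0.0272, 0, 0, 0, 0], [0.0298, -0.0272, 0, 0, 0, 0], [0.0298, -0.0272, 0, 0, 0, 0]]'

```text
time: 1.43
tcp_pos: [0.5093, -0.065, 0.4045]
orientation: [-3.117, -0.388, 0.0]
ft_force: [1.3, -0.6, -0.2]
width: -0.0001
grip_force: 0.0
```

>>> move_tool --rows '[[0, 0, 0.035, 0, 0, 0], [0, 0, 0.035, 0, 0, 0], [0, 0, 0.03, 0, 0, 0], [0, 0, 0, 0, 0, 0], [0, 0, 0, 0, 0, 0]]'

```text
time: 1.85
tcp_pos: [0.5079, -0.0667, 0.3031]
orientation: [-3.115, -0.388, 0.007]
ft_force: [0.2, -1.0, 0.1]
width: 0.0002
grip_force: 0.0
```

Create d.py:
```python
import sys
from h import *
s=probe_bus.sense();g=np.array(list(map(float,sys.argv[1:4])))
Rm=R.from_rotvec(s["orientation"]).as_matrix()
print("tcp",s["tcp_pos"],"tool delta",(Rm.T@(g-s["tcp_pos"])).round(4),"\n",Rm.round(3),"F",s["ft_force"].round(2),"w",s["width"],"t",s["time"])
```

```bash
python3 d.py .5081 -.0675 .25
```

```text
tcp [ 0.50789595 -0.06669572  0.30305363] tool delta [0.0002 0.001  0.0531] 
 [[ 0.969  0.245 -0.005]
 [ 0.245 -0.969  0.001]
 [-0.004 -0.003 -1.   ]] F [ 0.23 -1.04  0.13] w 0.00015475387483038404 t 1.85
```

>>> move_tool --rows '[[0, 0, 0.03, 0, 0, 0], [0, 0, 0.027, 0, 0, 0], [0, 0, 0, 0, 0, 0]]'

```text
time: 2.1
tcp_pos: [0.5077, -0.0671, 0.2456]
orientation: [-3.116, -0.387, 0.006]
ft_force: [-1.3, 0.7, -0.3]
width: 0.0003
grip_force: 0.0
```

>>> move_tool --rows '[[0, 0, 0.004, 0, 0, 0], [0, 0, 0.003, 0, 0, 0], [0, 0, 0.003, 0, 0, 0], [0, 0, 0, 0, 0, 0], [0, 0, 0, 0, 0, 0], [0, 0, 0, 0, 0, 0]]'

```text
time: 2.6
tcp_pos: [0.5098, -0.0674, 0.2394]
orientation: [3.116, 0.388, 0.006]
ft_force: [2.5, -0.9, 3.2]
width: 0.0001
grip_force: 1.5
```

>>> move_tool --rows '[[0, 0, 0.003, 0, 0, 0], [0, 0, 0.002, 0, 0, 0], [0, 0, 0, 0, 0, 0], [0, 0, 0, 0, 0, 0], [0, 0, 0, 0, 0, 0]]'

```text
time: 3.02
tcp_pos: [0.5101, -0.0675, 0.2361]
orientation: [3.116, 0.388, 0.005]
ft_force: [-4.8, 0.0, 23.8]
width: -0.0001
grip_force: 12.1
```

>>> move_tool --rows '[[0, 0, -0.02, 0, 0, 0], [0, 0, -0.04, 0, 0, 0], [0, 0, -0.04, 0, 0, 0], [0, 0, -0.04, 0, 0, 0], [0, 0, -0.02, 0, 0, 0]]'

```text
time: 3.43
tcp_pos: [0.5092, -0.067, 0.3974]
orientation: [3.116, 0.388, 0.007]
ft_force: [0.9, -0.8, -0.3]
width: -0.0003
grip_force: 0.0
```

>>> move_tool --rows '[[0.0153, -0.0373, 0, 0, 0, 0], [0.0153, -0.0373, 0, 0, 0, 0], [0.0153, -0.0373, 0, 0, 0, 0], [0.0153, -0.0373, 0, 0, 0, 0], [0.0153, -0.0373, 0, 0, 0, 0]]' --aperture 0.085

```text
time: 3.85
tcp_pos: [0.5366, 0.1344, 0.3919]
orientation: [-3.117, -0.388, 0.003]
ft_force: [1.0, -0.9, -0.2]
width: 0.0608
grip_force: 0.0
```

>>> move_tool --rows '[[0.0153, -0.0373, 0, 0, 0, 0], [0.0153, -0.0373, 0, 0, 0, 0], [0.0153, -0.0373, 0, 0, 0, 0], [0.0153, -0.0373, 0, 0, 0, 0], [0.0153, -0.0373, 0, 0, 0, 0], [0, 0, 0, 0, 0, 0], [0, 0, 0, 0, 0, 0], [0, 0, 0, 0, 0, 0]]'

```text
time: 4.52
tcp_pos: [0.5651, 0.332, 0.3913]
orientation: [3.116, 0.389, -0.004]
ft_force: [-0.4, -0.8, -0.3]
width: 0.0851
grip_force: 0.0
```

Run:
```python
from h import *
w=cam("wrist");im=optics.capture("wrist");cv2.imwrite("pics/w1.png",im[:,:,::-1])
np.save("w1.npy",np.hstack([w[1],w[2][:,None]]))
print(proj(w,(.565,.332,.05)))
```

```text
[318.24260504 171.70104118]
```

View pics/w1.png

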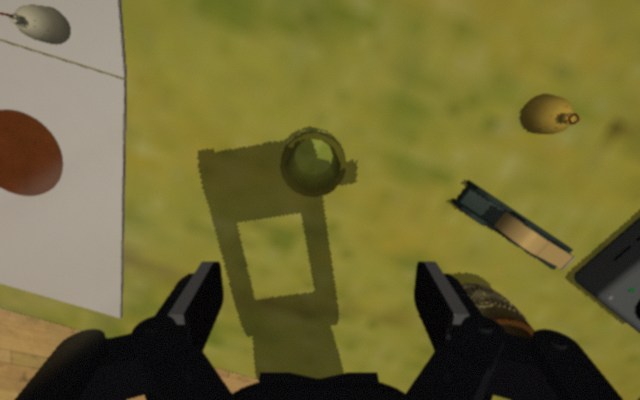

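The wrist view shows the green cup's rim near (313,165), the finger pads at the bottom, the dispenser at (510,225) and the bell at (547,113). I'll zoom in on the rim.

Run:
```python
import cv2
im=cv2.imread("pics/w1.png")[115:215,260:380]
im=cv2.resize(im,(720,600),interpolation=cv2.INTER_CUBIC)
for i in range(0,720,60): cv2.line(im,(i,0),(i,8),(0,0,255),1)
for i in range(0,600,60): cv2.line(im,(0,i),(8,i),(0,0,255),1)
cv2.imwrite("pics/w1z.png",im)
```

```text
(no output)
```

View pics/w1z.png

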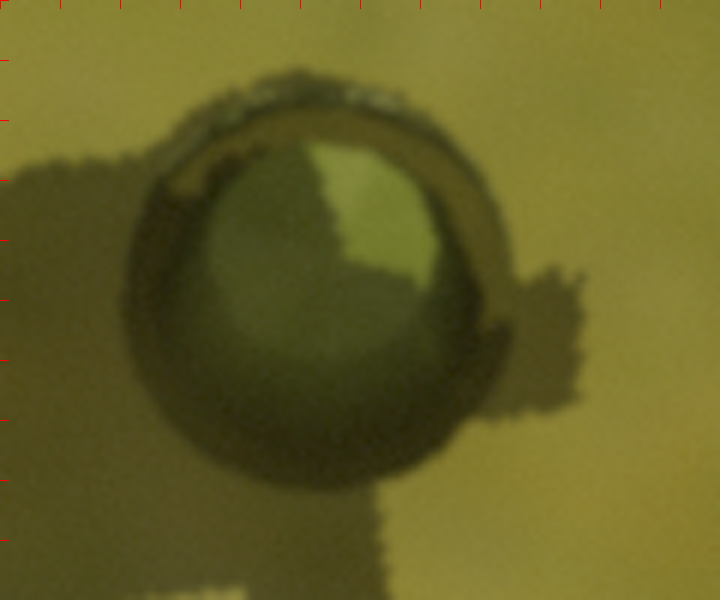

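The rim spans x 125–515 and y 105–490 in the zoomed crop, so its centre is full-image (313.3,164.7).

Run:
```python
from h import *
M=np.load("w1.npy");K=optics.calibration("wrist")["mtx"];w=(K,M[:,:3],M[:,3])
p=plane(w,(313.3,164.7),.05);print(p, 'dia',plane(w,(345.8,164.7),.05)-plane(w,(280.8,164.7),.05))
print(plane(cam("top"),(225.7,187.7),.05))
# glass refine none
```

```bash
python3 d.py .570 .334 .25
```

```text
[0.57044755 0.33817611 0.05      ] dia [ 0.0150184  -0.05919888  0.        ]
[0.56419549 0.33224163 0.05      ]
tcp [0.56536696 0.33130114 0.39178469] tool delta [ 0.0054 -0.0016  0.1418] 
 [[ 0.97   0.245 -0.002]
 [ 0.245 -0.97  -0.001]
 [-0.002  0.001 -1.   ]] F [-0.3  -0.15 -0.27] w 0.08507771614065476 t 4.5667
```

>>> move_tool --rows '[[0.004, -0.003, 0.03, 0, 0, 0], [0, 0, 0.03, 0, 0, 0], [0, 0, 0.03, 0, 0, 0], [0, 0, 0, 0, 0, 0], [0, 0, 0, 0, 0, 0], [0, 0, 0, 0, 0, 0]]'

```text
time: 5.07
tcp_pos: [0.5695, 0.3352, 0.3047]
orientation: [-3.117, -0.386, -0.003]
ft_force: [1.1, 0.6, 0.1]
width: 0.085
grip_force: 0.0
```

Run:
```python
from h import *
w=cam("wrist");im=optics.capture("wrist")
np.save("w1.npy",np.hstack([w[1],w[2][:,None]]));u,v=proj(w,(.568,.336,.05)).round().astype(int);print(u,v)
v=min(v,340);u0,v0=u-80,v-60
c=cv2.resize(im[v0:v0+120,u0:u0+160],(800,600),interpolation=cv2.INTER_CUBIC)
cv2.imwrite("pics/w2.png",c[:,:,::-1]);print(u0,v0)
```

```bash
python3 d.py .568 .336 .192
```

```text
317 207
237 147
tcp [0.56982193 0.33560022 0.30567213] tool delta [-0.0021 -0.0008  0.1137] 
 [[ 0.97   0.244  0.004]
 [ 0.244 -0.97   0.002]
 [ 0.004 -0.001 -1.   ]] F [0.44 0.38 0.75] w 0.08483455561338042 t 5.1167
```

View pics/w2.png

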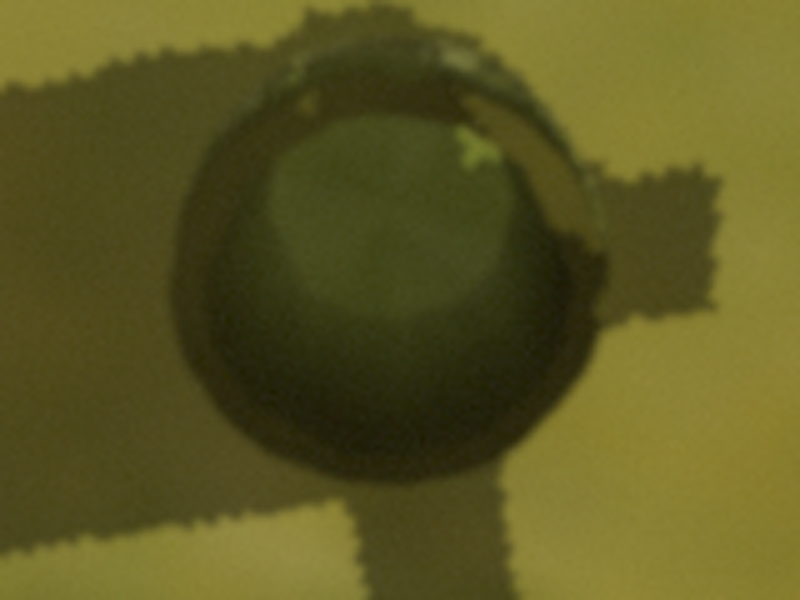

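The closer crop puts the rim at x 172–605 and y 75–483, so its centre is full-image (314.2,202.4).

Run:
```python
from h import *
M=np.load("w1.npy");K=optics.calibration("wrist")["mtx"];w=(K,M[:,:3],M[:,3])
print(plane(w,(314.2,202.4),.05))
```

```text
[0.57081051 0.33891648 0.05      ]
```

>>> move_tool --rows '[[0, -0.0015, 0.03, 0, 0, 0], [0, 0, 0.03, 0, 0, 0], [0, 0, 0.03, 0, 0, 0], [0, 0, 0.015, 0, 0, 0], [0, 0, 0.009, 0, 0, 0], [0, 0, 0, 0, 0, 0], [0, 0, 0, 0, 0, 0]]'

```text
time: 5.7
tcp_pos: [0.5692, 0.3377, 0.1904]
orientation: [-3.117, -0.388, -0.003]
ft_force: [-0.2, 0.9, -0.5]
width: 0.0848
grip_force: 0.0
```

>>> move_tool --rows '[[0, 0, 0, 0, 0, 0], [0, 0, 0, 0, 0, 0], [0, 0, 0, 0, 0, 0], [0, 0, 0, 0, 0, 0], [0, 0, 0, 0, 0, 0], [0, 0, 0, 0, 0, 0], [0, 0, 0, 0, 0, 0], [0, 0, 0, 0, 0, 0]]' --aperture 0.05 --clamp_n 30

```text
time: 6.37
tcp_pos: [0.5696, 0.338, 0.1915]
orientation: [-3.116, -0.388, -0.007]
ft_force: [-0.1, 0.2, 6.6]
width: 0.0618
grip_force: 33.7
```

>>> move_tool --rows '[[0, 0, -0.015, 0, 0, 0], [0, 0, -0.03, 0, 0, 0], [0, 0, -0.03, 0, 0, 0], [0, 0, -0.03, 0, 0, 0], [0, 0, -0.03, 0, 0, 0], [0, 0, 0, 0, 0, 0], [0, 0, 0, 0, 0, 0], [0, 0, 0, 0, 0, 0]]'

```text
time: 7.03
tcp_pos: [0.5681, 0.3373, 0.3239]
orientation: [3.117, 0.388, -0.0]
ft_force: [-0.2, -0.8, -2.0]
width: 0.0618
grip_force: 33.5
```

Run:
```python
from h import *
w=cam("wrist");im=optics.capture("wrist");s=probe_bus.sense();print(s["tcp_pos"],s["ft_force"])
c=im[150:400,160:480];np.save("w1.npy",np.hstack([w[1],w[2][:,None]]))
cv2.imwrite("pics/w3.png",cv2.resize(c,(768,600),interpolation=cv2.INTER_CUBIC)[:,:,::-1])
```

```text
[0.56773917 0.33715202 0.32257873] [-0.32848848  0.79053079 -1.53166877]
```

View pics/w3.png

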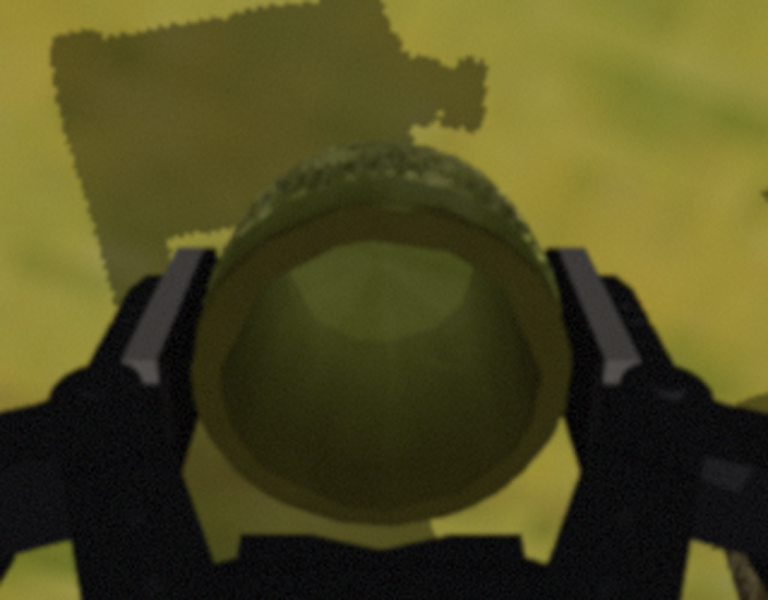

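The cup is held upright between the pads. Its rim spans crop x 190–572 and y 207–523, with the centre at full-image (318.4,301.8).

Run:
```python
from h import *
c=optics.calibration("wrist");T=c["T_tool_cam"];w=(c["mtx"],T[:3,:3],T[:3,3])
for z in (.139,.141,.143):
    t=[plane(w,(160+u/2.4-.3,150+v/2.4-.3),z) for u,v in((381,207),(381,523),(190,362),(572,362))]
    print(z,(t[0]+t[1])/2,t[0][0]-t[1][0],t[3][1]-t[2][1])
```

```bash
python3 d.py .5869 -.0995 .32
```

```text
0.139 [ 0.00165987 -0.00038555  0.139     ] 0.05955949591818539 0.0603880159521441
0.141 [ 0.00014853 -0.00038235  0.141     ] 0.06065179858436156 0.06149551341854688
0.143 [-0.00136281 -0.00037914  0.143     ] 0.06174410125053776 0.06260301088494966
tcp [0.56773917 0.33715202 0.32257873] tool delta [-0.0885  0.428   0.003 ] 
 [[ 0.969  0.245 -0.002]
 [ 0.245 -0.969 -0.001]
 [-0.002  0.    -1.   ]] F [-0.33  0.79 -1.53] w 0.06174482916883432 t 7.0833
```

>>> move_tool --rows '[[-0.003, 0.014, 0, 0, 0, 0], [-0.006, 0.03, 0, 0, 0, 0], [-0.0065, 0.0315, 0, 0, 0, 0], [-0.0065, 0.0315, 0, 0, 0, 0], [-0.0065, 0.0315, 0, 0, 0, 0], [-0.0065, 0.0315, 0, 0, 0, 0], [-0.0065, 0.0315, 0, 0, 0, 0], [-0.0065, 0.0315, 0, 0, 0, 0]]'

```text
time: 7.75
tcp_pos: [0.578, 0.0975, 0.3219]
orientation: [3.118, 0.388, -0.005]
ft_force: [1.0, 0.2, -0.5]
width: 0.0616
grip_force: 33.5
```

>>> move_tool --rows '[[-0.0065, 0.0315, 0, 0, 0, 0], [-0.0065, 0.0315, 0, 0, 0, 0], [-0.0065, 0.0315, 0, 0, 0, 0], [-0.0065, 0.0315, 0, 0, 0, 0], [-0.0065, 0.0315, 0, 0, 0, 0], [-0.0065, 0.0315, 0, 0, 0, 0], [-0.005, 0.02, 0, 0, 0, 0], [-0.0035, 0.016, 0, 0, 0, 0]]'

```text
time: 8.42
tcp_pos: [0.5869, -0.1328, 0.3218]
orientation: [-3.117, -0.385, 0.005]
ft_force: [-0.1, -0.1, -0.9]
width: 0.0621
grip_force: 33.5
```

>>> move_tool --rows '[[0, 0, 0, 0, 0, 0], [0, 0, 0, 0, 0, 0], [0, 0, 0, 0, 0, 0], [0, 0, 0, 0, 0, 0]]'

```text
time: 8.75
tcp_pos: [0.5878, -0.1291, 0.323]
orientation: [-3.116, -0.389, 0.002]
ft_force: [0.1, 0.1, -0.6]
width: 0.0616
grip_force: 33.5
```

```bash
python3 d.py .5869 -.0995 .27
```

```text
tcp [ 0.58781464 -0.12914972  0.3229707 ] tool delta [ 0.0065 -0.0289  0.053 ] 
 [[ 0.969  0.246 -0.001]
 [ 0.246 -0.969  0.001]
 [-0.001 -0.001 -1.   ]] F [ 0.08  0.05 -0.56] w 0.06158218130657037 t 8.75
```

>>> move_tool --rows '[[0.003, -0.014, 0, 0, 0, 0], [0.0035, -0.015, 0, 0, 0, 0], [0, 0, 0.01, 0, 0, 0], [0, 0, 0.015, 0, 0, 0], [0, 0, 0.015, 0, 0, 0], [0, 0, 0.01, 0, 0, 0], [0, 0, 0, 0, 0, 0], [0, 0, 0, 0, 0, 0]]'

```text
time: 9.42
tcp_pos: [0.587, -0.0995, 0.2729]
orientation: [-3.117, -0.39, 0.003]
ft_force: [0.5, 0.6, -0.5]
width: 0.0617
grip_force: 33.5
```

>>> move_tool --rows '[[0, 0, 0, 0, 0, 0], [0, 0, 0, 0, 0, 0], [0, 0, 0, 0, 0, 0]]'

```text
time: 9.67
tcp_pos: [0.5878, -0.1004, 0.2748]
orientation: [3.117, 0.388, 0.003]
ft_force: [-1.1, 0.1, -2.2]
width: 0.0618
grip_force: 33.5
```

Run:
```python
from h import *
for n in("scene","wrist","top"):
    im=optics.capture(n);cv2.imwrite(f"pics/{n}5.png",im[:,:,::-1])
s=cam("scene");im=cv2.imread("pics/scene5.png")[170:310,300:460]
cv2.imwrite("pics/s5.png",cv2.resize(im,(685,600),interpolation=cv2.INTER_CUBIC))
t=probe_bus.sense()["tcp_pos"];f=np.array([t[0],t[1],t[2]-.191]);print(t,f)
for p in (f,f+[0,0,.05],(.5869,-.0995,.052)):print((proj(s,p)-[300,170])*4.28)
```

```bash
python3 d.py .5869 -.0995 .258
```

```text
[ 0.58750984 -0.10046873  0.27429614] [ 0.58750984 -0.10046873  0.08329614]
[398.66449787 307.68631122]
[412.04999634 215.03933945]
[388.42090881 361.38559766]
tcp [ 0.58750984 -0.10046873  0.27429614] tool delta [-0.0004 -0.0011  0.0163] 
 [[ 0.97   0.245  0.001]
 [ 0.245 -0.97  -0.   ]
 [ 0.001  0.    -1.   ]] F [ 0.08 -0.52 -2.24] w 0.0616738126408469 t 9.8167
```

View pics/s5.png

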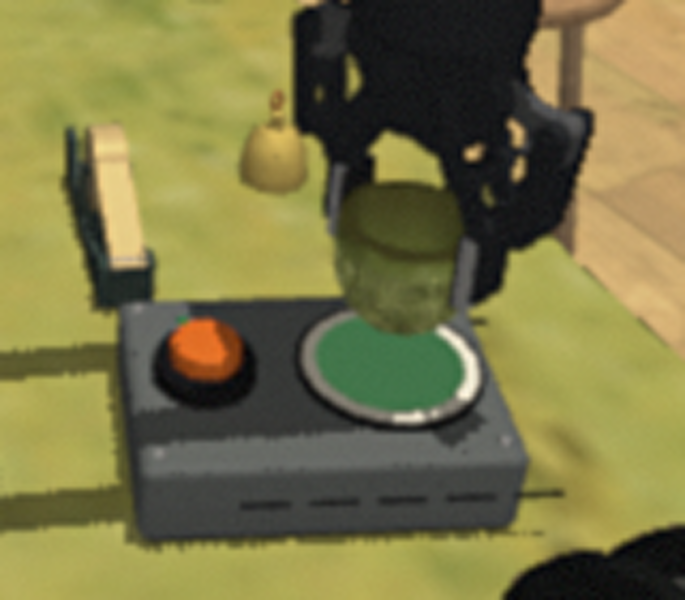

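The scene crop shows the cup upright over the glass. Its foot centre is near (402,308) against a predicted (399,308), the button at (205,350) is up, and the bell and dispenser are standing. One last lowering.

>>> move_tool --rows '[[0, -0.001, 0.008, 0, 0, 0], [0, 0, 0.007, 0, 0, 0], [0, 0, 0, 0, 0, 0], [0, 0, 0, 0, 0, 0], [0, 0, 0, 0, 0, 0], [0, 0, 0, 0, 0, 0], [0, 0, 0, 0, 0, 0], [0, 0, 0, 0, 0, 0]]'

```text
time: 10.48
tcp_pos: [0.5872, -0.0994, 0.259]
orientation: [3.117, 0.388, 0.001]
ft_force: [0.4, -0.9, -1.8]
width: 0.0619
grip_force: 33.5
```

Run:
```python
from h import *
for n in("scene","top"):
    im=optics.capture(n);cv2.imwrite(f"pics/{n}6.png",im[:,:,::-1])
s=cam("scene");a=cv2.imread("pics/scene6.png")[170:310,240:430]
cv2.imwrite("pics/s6.png",cv2.resize(a,(800,589),interpolation=cv2.INTER_CUBIC))
t=probe_bus.sense();f=t["tcp_pos"]-[0,0,.191];print(f,t["qd"].round(3))
for p in (f,f+[0,0,.05],(.5869,-.0995,.052)):print((proj(s,p)-[240,170])*4.21)
```

```text
[ 0.5872006  -0.09936894  0.06795841] [-0.001 -0.     0.001 -0.     0.002 -0.   ]
[638.91566752 328.08053959]
[651.69238808 239.07902849]
[634.66823039 355.47508555]
```

View pics/s6.png

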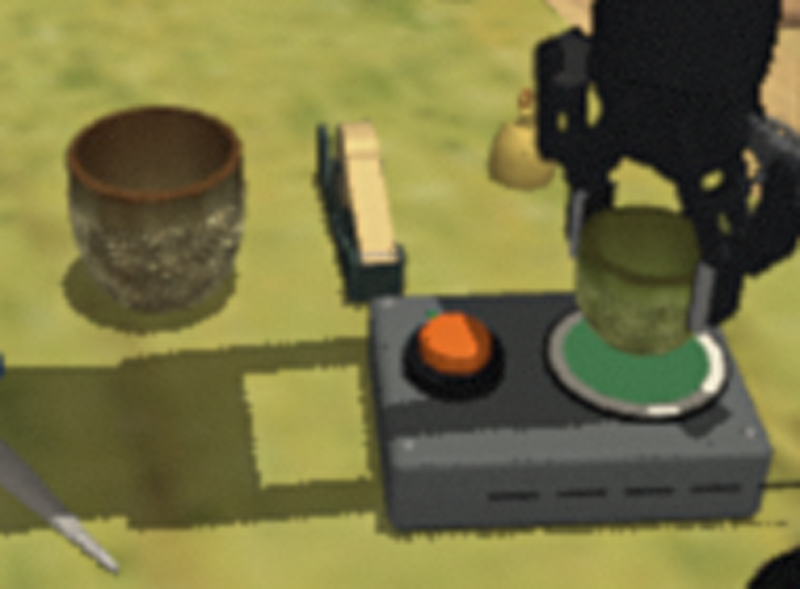

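The cup's foot, with its front edge at (640,355), sits where predicted over the glass. The button is up and the wares have not moved. I'm handing in.

```bash
python3 -c "from rig import env, optics, probe_bus; print(env.sign_off())"
```

```text
the job is handed in; nothing more can be done
None
```

The job is handed in: I pushed the start button fully down and let it up, then carried the green cup over the row, and the arm is holding it upright about 16 mm above the middle of the glass; the sign-off returned no verdict.

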